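# Pack the hex nuts: tub, lid, carton, flaps

## Task

Pack the loose nuts for storage: put every hex nut into the blue tub, then press the yellow lid onto the tub until it is fully home and level, then stand the lidded tub upright on the floor of the carton. Then close the carton by folding down both end flaps (on the short walls) first, while both side flaps are still open, and after them both side flaps, all flat. Leave the tape, glue and screwdriver alone.

Things in the scene. Friction and masses are not known exactly. Their poses are not given: they have to be found in the camera images.
- tub_center (a point): Centre (half-way up, 25 mm above the underside) of the open blue plastic parts tub, a box 90 mm long (its x), 60 mm wide (its y) and 50 mm high, walls and floor 3 mm, about 0.12 kg empty; its z points up out of the mouth. It starts empty on the bench.
- lid_knob (a point): Centre of the black grip bar on the yellow lid (60 g): bar 40 mm long (lid x), 14 wide (lid y), 14 high, on a flat plate 88 x 58 x 4 mm; z up. It is 7 mm above the plate's top, 11 mm above its underside. Below the plate a plug 82 x 52 mm, 8 mm deep (lowest 3 mm: 79 x 49) fits the tub's mouth, long side to long side, either way round; on the bench the lid stands on it.
- lid_seat (a point): Centre of the underside of the lid's plate. Four nibs on the plug make the lid a push fit: laid on, it stops some 3 mm too high, perhaps askew, and needs a push of about 6 to 10 N straight down until the plate lies on the tub's rim (this point is then 25 mm above tub_center, lid_knob 36 mm above it).
- carton: Cardboard carton fixed to the bench, open at the top; origin at the centre of its underside, z up. Outside 138 mm along its x, 178 mm along its y, 85 mm high; walls and floor 4 mm (inside 130 x 170 mm). Four flaps are hinged along the tops of its walls and lean outward at the start.
- nut1_center (a point): Centre of a black steel hex nut, 28 mm across flats, 12 mm thick, 40 g, lying flat on the bench (centre 6 mm up); two of its flats face along its own x, the others 60 degrees round from them; z is the nut's axis. May be absent.
- nut2_center (a point): Centre of a black steel hex nut, 28 mm across flats, 12 mm thick, 40 g, lying flat on the bench (centre 6 mm up); two of its flats face along its own x, the others 60 degrees round from them; z is the nut's axis. May be absent.
- nut3_center (a point): Centre of a black steel hex nut, 28 mm across flats, 12 mm thick, 40 g, lying flat on the bench (centre 6 mm up); two of its flats face along its own x, the others 60 degrees round from them; z is the nut's axis. May be absent.
- nut4_center (a point): Centre of a black steel hex nut, 28 mm across flats, 12 mm thick, 40 g, lying flat on the bench (centre 6 mm up); two of its flats face along its own x, the others 60 degrees round from them; z is the nut's axis. May be absent.
- end_flap_left (a joint): Angle of the cardboard flap on the carton's short +y wall (one of the two end flaps), 126 mm wide, hinge on the carton's line y = +89 mm, z = 85 mm; 64 mm from hinge to free edge, 3 mm thick. 0 = folded level over the opening, 1.57 = upright, more = leaning outward (at most 2.7). The crease is stiff enough (0.03 N m) to stay where it is left.
- end_flap_left_edge (a point): Middle of the free edge of end_flap_left, half-way through its thickness.
- end_flap_right (a joint): Angle of the cardboard flap on the carton's short -y wall (the other end flap), 126 mm wide, hinge on the carton's line y = -89 mm, z = 85 mm; 64 mm from hinge to free edge, 3 mm thick. 0 = folded level over the opening, 1.57 = upright, more = leaning outward (at most 2.7). The crease is stiff enough (0.03 N m) to stay where it is left.
- end_flap_right_edge (a point): Middle of the free edge of end_flap_right, half-way through its thickness.
- side_flap_far (a joint): Angle of the cardboard flap on the carton's long +x wall, away from the robot (one of the two side flaps, with a strip of tan tape), 178 mm wide, hinge on the carton's line x = +69 mm, z = 88.5 mm; 64 mm from hinge to free edge, 3 mm thick. 0 = folded level over the opening, 1.57 = upright, more = leaning outward (at most 2.7). The crease is stiff enough (0.03 N m) to stay where it is left.
- side_flap_far_edge (a point): Middle of the free edge of side_flap_far, half-way through its thickness.
- side_flap_near (a joint): Angle of the cardboard flap on the carton's long -x wall, towards the robot (the other side flap, with a strip of tan tape), 178 mm wide, hinge on the carton's line x = -69 mm, z = 88 mm; 64 mm from hinge to free edge, 3 mm thick. 0 = folded level over the opening, 1.57 = upright, more = leaning outward (at most 2.7). The crease is stiff enough (0.03 N m) to stay where it is left.
- side_flap_near_edge (a point): Middle of the free edge of side_flap_near, half-way through its thickness.
- tape: Bystander, to be left alone: roll of brown packing tape lying flat, 100 mm across, 48 mm high; origin at its underside.
- glue: Bystander, to be left alone: white glue bottle with red cap, 56 mm across, 130 mm high, standing; origin at its underside.
- driver: Bystander, to be left alone: red-handled screwdriver lying on the bench; origin at its underside, long axis along its x.
There are look-alikes about, which are no part of the job. What is shaped like the part that bears nut2_center but purple is not meant.

How it is judged:
By the outcome, as a careful person would: the job done as asked, in the order asked, and still so for the second after the job is handed in, with the robot touching nothing.
Of nut1, nut2, nut3, nut4 only 2 to 4 are there at a start; the rules pass over those that are not, and their reading is None.
At some moment in a run one of nut1, nut2, nut3, nut4, lid, tub may be knocked a few centimetres aside while the robot is not near it.
It also fails if it takes over 210 s, if anything falls off the work surface, if the arm or the gripper's body presses on something with over 40 N, if the wrist force passes 120 N, or if a joint passes its speed limit or range.

## Robot

A 6-joint arm with a two-finger parallel gripper is mounted at the origin on the work surface. World frame = base frame: x ahead of the robot, y to its left, z up, the work surface at z = 0. Lengths are in m, angles in rad, forces in N, time in s.
With the tool pointing down it reaches from about 0.35 to 0.975 m from the base axis. Payload 4.9 kg.
Tool frame: the origin (TCP) lies between the finger pads; the fingertips stand 22 mm ahead of it and the grasp point (between the pads) lies 3 mm ahead of it; z points along the fingers, y is the line along which they close (so a half turn about z gives the same grasp; the last joint's range is limited). The gripper opens to 85 mm and grips with 20 to 120 N. Pads are 22 mm wide; open, the fingers measure 114 mm over their backs; the gripper's body (76 mm by 85 mm) begins 54 mm behind the grasp point. The pads swing forward as they close: fully open they stand 13 mm farther back than shut.
Start: joints at [-1.425, 0.053, 1.613, -0, 1.476, -0.119], TCP at [0.164, -0.603, 0.253] pointing down, gripper open.
Joint ranges: [-3.01, 3.01], [-1.01, 2.22], [0.06, 2.58], [-1.02, 4.17], [0.09, 2.62], [-3.14, 3.14]. Speed limits (rad/s): [2.57, 2.57, 3.14, 3.14, 3.14, 3.14].

## Interface

Orientations are given as a unit quaternion [w, x, y, z].
In Python, from plant import state, grab_frame, get_calibration, job_done, recognise, regions_of gives the robot as it stands.
- The arm moves only by the tool apply_moves, never from a script. Its argument "targets" is a list of rows, each an object with "translation": the shift along the tool's x, y, z normalised to -1 to 1, where 1 is 100 mm, a list of three; "twist": the turn about the tool's z normalised to -1 to 1, where 1 is 0.1 rad; "hand": the opening, from 0 (shut) to 1 (fully open). A call has 1 to 8 rows; each row shifts and turns the commanded pose from where the row before left it, along the tool's axes as they then stand; what a row does not reach is not made up. A row lasts 1/10 s, in which the tool goes at most 50 mm and 8.59 degrees, less where a joint would pass 70% of its speed; a pose out of reach is approached as far as the arm can. A call with a number of a shift or a turn outside -1 to 1 is refused whole. A call with a gripper value outside its range is refused whole. The fingers move at their own pace and stop on an object; the grip force is fixed at half the most. Time passes only in rows, so rows that do not move let the fingers close. It gives the time, the measured TCP pose, the force, the opening and the grip force at its end, in the units of the state.
- state(): the state, without advancing time (a new reading comes with each control period).
- grab_frame(name): name is "scene" or "top" or "wrist"; returns the picture (420x560x3 uint8, red, green, blue); there is no depth.
- get_calibration(name): a dict with "camera_matrix" (3x3 intrinsics, pixels), "D" ([k1, k2, p1, p2, k3] as OpenCV has them; the pictures are not rectified), "pose" (4x4, takes a point from camera to world coordinates). Camera axes: x right, y up, looking along -z (the intrinsics and any distortion apply to the point x, -y, -z); pixel columns grow to the right and rows downward; lengths in m; the calibration is good to about 2 mm. A picture is of the moment at which its call begins: read the wrist's pose just before it. get_calibration takes no time and is no camera call; for the wrist camera it gives the pose at the moment of the call.
- job_done(): hands the job in; it is judged then, once.
Trained networks look in the newest picture that a camera, given by its name, has taken for a name from the list of things; names that differ only in an ending like _2 or _b are one class to them, and where a whole thing is asked for, a point or a joint stands for the part that bears it (a point fixed in the world has none). Each returns a list of dicts, best first, with "score" (0 to 1); they miss things now and then, are a little off and sometimes report something else, mostly with a low value. They report only what shows in the picture. A call takes as long as a camera call. They do not tell look-alikes from the thing itself.
- recognise(camera, query): "point" ([x, y, z] in m, in world coordinates, good to about 4 mm: the middle of the surface that is visible of it).
- regions_of(camera, query): "pixels" (420x560 bool, what is visible of it).
The state is a dict: "time": time; "joint_pos": joint angles; "joint_vel": joint speeds; "joint_efforts": joint torques, N m; "tool_pos": TCP position; "tool_rot": TCP orientation; "contact_force": force on the tool from outside, world axes, zero at the start; "ft_torque": the same for the moment, N m; "gripper_width": opening from 0.0 (shut) to 1.0 (fully open); "grasp_force": force on a finger pad.
Only numpy, scipy, OpenCV 4.12 (cv2) and the standard library are available. Lean on these libraries where they do the work, as an engineer would, in place of code of your own. Each camera call takes 0.05 s, during which the arm holds its last target. There are 200 camera calls.

## Working session

There is one attempt and no reset: what is moved stays moved. The work goes in short steps, Python scripts to look and compute and a tool call to move; the robot and the scene stay as the last step left them, time stands still between calls to the robot, and variables do not carry over. Pictures are saved under pics/ and viewed, at most 14 in all, crops included, and the job is handed in when it is done.

Besides the shell and the picture viewer there is one more tool, called after ">>>" as name(argument=value, ...), one argument or row to a line, values as JSON. apply_moves: Moves the arm, as the interface text tells. Its arguments: {"type":"object","properties":{"targets":{"type":"array"}},"required":["targets"]}

```bash
mkdir -p pics; ls
cat > h.py <<'E'
import numpy as np, cv2
from plant import *
from scipy.spatial.transform import Rotation as R
def shot(cam,name=None,crop=None,scale=1):
    im=grab_frame(cam)
    if name:
        o=im if crop is None else im[crop[1]:crop[3],crop[0]:crop[2]]
        o=cv2.resize(o,None,fx=scale,fy=scale,interpolation=cv2.INTER_CUBIC)
        cv2.imwrite('pics/%s.png'%name,o[:,:,::-1])
    return im
def ray(cam,uv,c=None):
    c=c or get_calibration(cam)
    K=np.array(c['camera_matrix']);D=np.array(c['D'],float);T=np.array(c['pose'])
    p=cv2.undistortPoints(np.array(uv,float).reshape(-1,1,2),K,D).reshape(-1,2)
    d=np.c_[p[:,0],-p[:,1],-np.ones(len(p))]@T[:3,:3].T
    return T[:3,3],d
def onz(cam,uv,z,c=None):
    o,d=ray(cam,uv,c); return o+d*((z-o[2])/d[:,2])[:,None]
def proj(cam,P,c=None):
    c=c or get_calibration(cam)
    K=np.array(c['camera_matrix']);D=np.array(c['D'],float);T=np.array(c['pose'])
    q=(np.array(P,float).reshape(-1,3)-T[:3,3])@T[:3,:3]
    q=q*[1,-1,-1]
    return cv2.projectPoints(q,np.zeros(3),np.zeros(3),K,D)[0].reshape(-1,2)
E
python3 - <<'E'
from h import *
a=shot('scene'); b=shot('top')
cv2.imwrite('pics/a.png',a[:,:,::-1]);cv2.imwrite('pics/b.png',b[:,:,::-1])
for q in ['tub_center','lid_knob','nut1_center','carton','end_flap_left_edge','end_flap_right_edge','side_flap_far_edge','side_flap_near_edge','tape','glue','driver']:
    for cam in ['top','scene']:
        print(q,cam,[(np.round(r['point'],3).tolist(),round(r['score'],2)) for r in recognise(cam,q)[:6]])
s=state();print({k:np.round(v,3) for k,v in s.items()})
for c in ['top','scene']:print(np.round(get_calibration(c)['pose'],3).tolist())
E
```

```text
pics
tub_center top [([0.44, -0.202, 0.002], 0.78), ([0.622, 0.128, 0.117], 0.53)]
tub_center scene [([0.436, -0.191, 0.026], 0.92)]
lid_knob top [([0.596, -0.164, 0.011], 0.78)]
lid_knob scene [([0.6, -0.168, 0.014], 0.91), ([0.482, -0.355, 0.012], 0.75)]
nut1_center top [([0.621, 0.127, 0.116], 0.6)]
nut1_center scene [([0.482, -0.355, 0.013], 0.44)]
carton top [([0.553, 0.16, 0.082], 0.63), ([0.508, 0.053, 0.119], 0.6), ([0.619, 0.129, 0.118], 0.45)]
carton scene [([0.522, 0.179, 0.065], 0.69), ([0.482, -0.356, 0.011], 0.58)]
end_flap_left_edge top [([0.557, 0.247, 0.12], 0.69), ([0.507, 0.055, 0.12], 0.4)]
end_flap_left_edge scene [([0.564, 0.248, 0.118], 0.83)]
end_flap_right_edge top [([0.508, 0.054, 0.12], 0.64)]
end_flap_right_edge scene [([0.567, 0.245, 0.118], 0.74), ([0.513, 0.046, 0.122], 0.58), ([0.458, 0.172, 0.122], 0.57)]
side_flap_far_edge top [([0.619, 0.129, 0.116], 0.79)]
side_flap_far_edge scene [([0.73, -0.307, 0.09], 0.58), ([0.626, 0.103, 0.138], 0.49)]
side_flap_near_edge top [([0.461, 0.176, 0.127], 0.83)]
side_flap_near_edge scene [([0.456, 0.169, 0.126], 0
[... 447 characters left out ...]
13, -0.   ,  1.476, -0.119]), 'joint_vel': array([ 0.002, -0.   , -0.   ,  0.002,  0.   ,  0.   ]), 'joint_efforts': array([-0.0000e+00, -3.9369e+01, -3.7046e+01,  0.0000e+00,  1.0000e-03,
        0.0000e+00]), 'tool_pos': array([ 0.164, -0.603,  0.253]), 'tool_rot': array([-0.   ,  0.991,  0.132, -0.   ]), 'contact_force': array([ 0.257,  0.661, -0.751]), 'ft_torque': array([-0.01 , -0.005, -0.013]), 'grasp_force': np.float64(0.0), 'gripper_width': np.float64(1.002)}
[[0.01, 0.988, -0.152, 0.378], [-1.0, 0.013, 0.015, 0.048], [0.017, 0.151, 0.988, 1.245], [0.0, 0.0, 0.0, 1.0]]
[[0.861, -0.378, 0.339, 0.902], [0.508, 0.637, -0.579, -0.505], [0.003, 0.671, 0.741, 0.756], [0.0, 0.0, 0.0, 1.0]]
```

View pics/a.png

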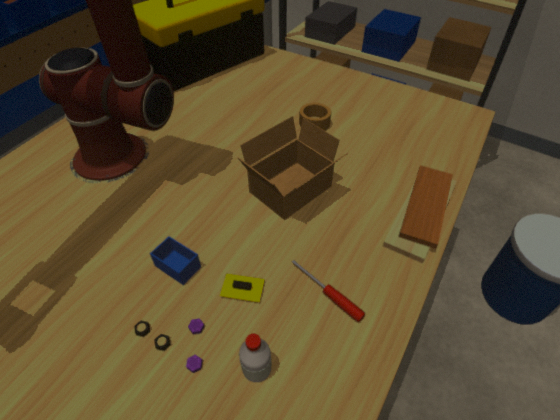

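View pics/b.png

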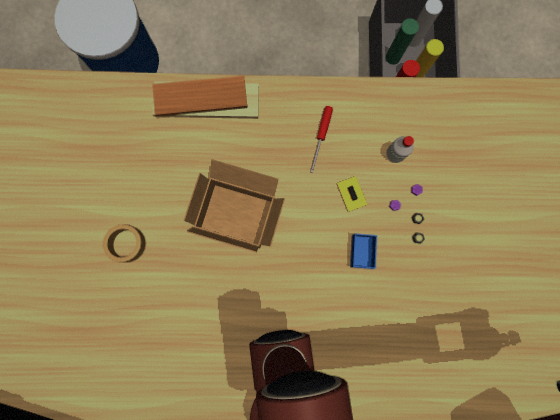

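The scene view shows the tub (175,260), lid (243,288), two black nuts (142,328) and (162,342), and two purple look-alikes at (196,326) and (194,363). The carton is at (290,180), with its flaps leaning outward. I'll measure these in the top view.

```bash
cat >> h.py <<'E'
def blobs(im,lo,hi,amin):
    hsv=cv2.cvtColor(im,cv2.COLOR_RGB2HSV); m=cv2.inRange(hsv,np.array(lo),np.array(hi))
    n,l,st,c=cv2.connectedComponentsWithStats(m)
    return [(st[i],c[i],l==i) for i in range(1,n) if st[i][4]>=amin]
def yaw():
    w,x,y,z=state()['tool_rot']; M=R.from_quat([x,y,z,w]).as_matrix(); return np.arctan2(M[1,0],M[0,0])
E
python3 - <<'E'
from h import *
im=cv2.imread('pics/b.png')[:,:,::-1].copy()
hsv=cv2.cvtColor(im,cv2.COLOR_RGB2HSV)
print(hsv[251,364],hsv[194,343],hsv[218,413],hsv[205,395],hsv[238,413])
def rep(name,bl,z):
    for st,c,m in bl:
        p=np.argwhere(m)[:,::-1].astype(np.float32)
        w=onz('top',p,z)[:,:2].astype(np.float32)
        r=cv2.minAreaRect(w); print(name,st,np.round(r[0],3),np.round(r[1],3),round(r[2],1),'mean',w.mean(0).round(3))
rep('tub',[b for b in blobs(im,[105,120,30],[125,255,255],150) if 300<b[1][0]<420],0.05)
rep('lid',[b for b in blobs(im,[24,180,80],[34,255,255],150) if b[1][1]>150],0.012)
rep('purple',blobs(im,[130,80,30],[160,255,255],30),0.012)
rep('black',[b for b in blobs(im,[0,0,0],[179,255,60],25) if 300<b[1][0]<500 and 150<b[1][1]<270],0.012)
# carton top rim: print predicted
o=cv2.resize(im[130:270,160:310],None,fx=5,fy=4.2,interpolation=cv2.INTER_CUBIC)
o=cv2.resize(im[140:270,170:310],None,fx=4.5,fy=4.5,interpolation=cv2.INTER_CUBIC)
o=np.clip(o.astype(float)*1.8,0,255).astype(np.uint8)
cv2.imwrite('pics/c.png',o[:,:,::-1])
E
```

```text
[108 162 161] [ 31 165 170] [30 27 28] [144 133 136] [90 24 21]
tub [351 234  26  35 783] [ 0.436 -0.191] [0.064 0.088] 86.6 mean [ 0.436 -0.191]
purple [412 184  11  11  88] [ 0.613 -0.352] [0.028 0.029] 88.1 mean [ 0.613 -0.351]
purple [390 200  11  10  84] [ 0.569 -0.289] [0.026 0.028] 0.7 mean [ 0.568 -0.289]
black [348 186   9  14  66] [ 0.6  -0.17] [0.038 0.013] 20.9 mean [ 0.601 -0.17 ]
black [412 214   9  10  29] [ 0.528 -0.345] [0.027 0.017] 24.7 mean [ 0.528 -0.343]
black [413 233   8  10  26] [ 0.474 -0.343] [0.027 0.016] 22.1 mean [ 0.473 -0.342]
black [350 235   4  32  72] [ 0.439 -0.167] [0.007 0.085] 86.3 mean [ 0.439 -0.167]
black [371 237   5  30  80] [ 0.437 -0.225] [0.008 0.08 ] 86.7 mean [ 0.437 -0.225]
```

View pics/c.png

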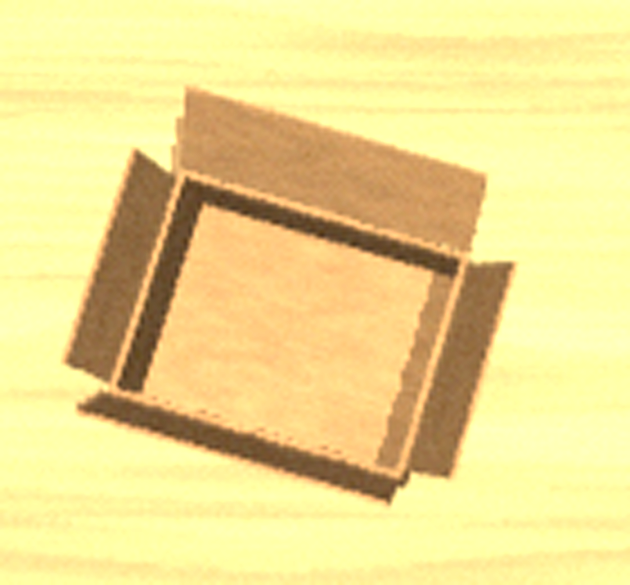

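The crop shows the carton rim's outer corners at (178,175), (468,253), (405,478) and (112,390), with all four flaps open. I'll move over the nuts and work out the carton pose from these corners.

>>> apply_moves(
  targets=[
    {"translation": [0, 0, 0], "twist": 0.9, "hand": 1},
    {"translation": [0, 0, 0], "twist": 0.9, "hand": 1},
    {"translation": [0, 0, 0], "twist": 0.85, "hand": 1},
    {"translation": [0.38, -0.28, 0], "twist": 0, "hand": 1},
    {"translation": [0.38, -0.28, 0], "twist": 0, "hand": 1},
    {"translation": [0.38, -0.28, 0], "twist": 0, "hand": 1},
    {"translation": [0.38, -0.28, 0], "twist": 0, "hand": 1},
    {"translation": [0.38, -0.28, 0], "twist": 0, "hand": 1},
  ],
)

```text
time: 2.0
tool_pos: [0.3549, -0.462, 0.2535]
tool_rot: [0.0, 1.0, -0.0, 0.0]
contact_force: [0.9, 0.0, -0.9]
gripper_width: 0.998
grasp_force: 0.0
```

>>> apply_moves(
  targets=[
    {"translation": [0.38, -0.28, 0], "twist": 0, "hand": 1},
    {"translation": [0.38, -0.28, 0], "twist": 0, "hand": 1},
    {"translation": [0.38, -0.28, 0], "twist": 0, "hand": 1},
    {"translation": [0, 0, 0], "twist": 0, "hand": 1},
    {"translation": [0, 0, 0], "twist": 0, "hand": 1},
  ],
)

```text
time: 2.5
tool_pos: [0.4682, -0.3786, 0.2532]
tool_rot: [0.0, 1.0, 0.001, -0.0]
contact_force: [-0.2, 0.3, -0.4]
gripper_width: 0.998
grasp_force: 0.0
```

Run:
```python
from h import *
f=lambda P,z:onz('top',np.array(P)/4.5+[170,140],z)[:,:2]
C=f([(178,175),(468,253),(405,478),(112,390)],.087)
print('corners',C.round(3).tolist(),'ctr',C.mean(0).round(3),'sides',[round(float(np.linalg.norm(C[i]-C[(i+1)%4])),3) for i in range(4)])
ey=(C[0]-C[1])+(C[3]-C[2]); ex=(C[0]-C[3])+(C[1]-C[2])
print('yaw',np.arctan2(-ey[0],ey[1]),np.arctan2(ex[1],ex[0]))
print('tool',state()['tool_pos'].round(4),yaw(),state()['time'])
c=get_calibration('wrist');print(np.round(c['pose'],3).tolist(),np.round(c['camera_matrix'],1).tolist())
im=shot('wrist','w1')
for q in ['nut1_center','tub_center']:
  print(q,[(np.round(r['point'],3).tolist(),round(r['score'],2)) for r in recognise('wrist',q)[:6]])
```

```text
corners [[0.619, 0.221], [0.575, 0.05], [0.443, 0.085], [0.492, 0.254]] ctr [0.532 0.153] sides [0.176, 0.136, 0.177, 0.131]
yaw -0.2669072138829382 -0.2571663937634268
tool [ 0.4682 -0.3786  0.2532] 0.002079977811452816 2.5
[[0.002, 0.949, 0.314, 0.55], [-1.0, 0.002, 0.001, -0.379], [0.0, -0.314, 0.949, 0.374], [0.0, 0.0, 0.0, 1.0]] [[292.8, 0.0, 278.5], [0.0, 292.8, 209.5], [0.0, 0.0, 1.0]]
nut1_center [([0.48, -0.356, 0.012], 0.94)]
tub_center [([0.438, -0.185, 0.023], 0.79)]
```

View pics/w1.png

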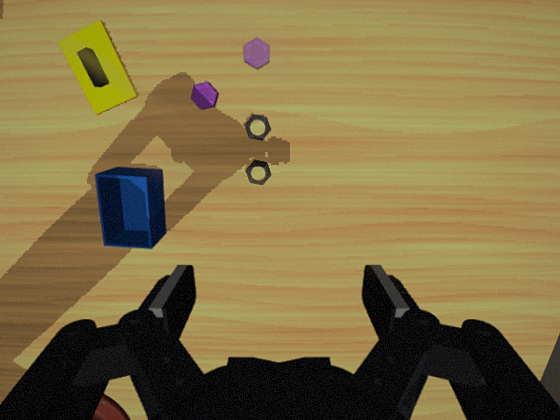

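The wrist view shows the two black nuts at (258,127) and (259,173), and two purple pieces at (257,53) and (205,95) that are not wanted. I'll fit the hexagons for position and yaw.

```bash
cat >> h.py <<'E'
from scipy.optimize import minimize
def hexfit(im,c,uv,r=22):
    """dark nut near uv in a wrist image: centre and yaw of a flat normal (mod 60 deg)"""
    g=cv2.cvtColor(im,cv2.COLOR_RGB2GRAY); x0,y0=int(uv[0]-r),int(uv[1]-r)
    s=g[y0:y0+2*r,x0:x0+2*r]; t,_=cv2.threshold(s,0,255,cv2.THRESH_OTSU)
    t=min(t,70); m=(s<t).astype(np.uint8)
    cs,_=cv2.findContours(m,cv2.RETR_EXTERNAL,cv2.CHAIN_APPROX_NONE)
    k=max(cs,key=cv2.contourArea); h=cv2.convexHull(k).reshape(-1,2)+[x0,y0]
    w=onz('wrist',h,0.010,c)[:,:2]
    best=None
    for a in np.radians(np.arange(0,60,2)):
        e=[]; cc=[]
        ws=[]; A=[];B=[]
        for i in range(3):
            n=np.array([np.cos(a+i*np.pi/3),np.sin(a+i*np.pi/3)]); p=w@n
            ws.append(p.max()-p.min()); A.append(n); B.append((p.max()+p.min())/2)
        if best is None or sum(ws)<best[0]: best=(sum(ws),a,np.linalg.lstsq(np.array(A),np.array(B),rcond=None)[0],ws)
    return best[2],np.degrees(best[1]),best[3],t
E
python3 - <<'E'
from h import *
c=get_calibration('wrist'); im=cv2.imread('pics/w1.png')[:,:,::-1].copy()
for uv in [(258,127),(259,173)]:
    print([np.round(v,4) for v in hexfit(im,c,uv)])
for nm,lo,hi,z in [('tub',[105,100,20],[125,255,255],.05),('lid',[22,190,100],[36,255,255],.012)]:
  for st,cc,m in blobs(im,lo,hi,800):
    p=np.argwhere(m)[:,::-1].astype(np.float32); w=onz('wrist',p,z,c)[:,:2].astype(np.float32); r=cv2.minAreaRect(w); print(nm,st,np.round(r[0],3),np.round(r[1],3),round(r[2],1))
E
```

```text
[array([ 0.5328, -0.3549]), np.float64(50.0), array([0.0274, 0.0282, 0.0281]), np.int64(70)]
[array([ 0.4783, -0.3546]), np.float64(48.0), array([0.0277, 0.0284, 0.0293]), np.int64(70)]
tub [  95  167   71   81 4717] [ 0.443 -0.206] [0.078 0.099] 86.2
lid [  58   20   79   95 3298] [ 0.601 -0.172] [0.088 0.058] 21.0
```

>>> apply_moves(
  targets=[
    {"translation": [0.1, -0.24, 0.3], "twist": 0, "hand": 0.8},
    {"translation": [0, 0, 0.4], "twist": -0.9, "hand": 0.8},
    {"translation": [0, 0, 0.4], "twist": -0.9, "hand": 0.8},
    {"translation": [0, 0, 0.4], "twist": -0.9, "hand": 0.8},
    {"translation": [0, 0, 0.4], "twist": -0.8, "hand": 0.8},
    {"translation": [0, 0, 0.2], "twist": 0, "hand": 0.8},
    {"translation": [0, 0, 0], "twist": 0, "hand": 0.8},
  ],
)

```text
time: 3.35
tool_pos: [0.4742, -0.3542, 0.039]
tool_rot: [-0.003, 0.985, 0.173, -0.003]
contact_force: [-1.3, 0.8, 1.2]
gripper_width: 0.801
grasp_force: 0.0
```

Run:
```python
from h import *
s=state();print('tool',s['tool_pos'].round(4),yaw())
c=get_calibration('wrist');im=shot('wrist','w2')
print(proj('wrist',[[.4783,-.3546,.012],[.5328,-.3549,.012]],c).round(0))
```

```text
tool [ 0.4742 -0.3542  0.039 ] 0.3473785031129921
[[280. 258.]
 [318. 169.]]
```

View pics/w2.png

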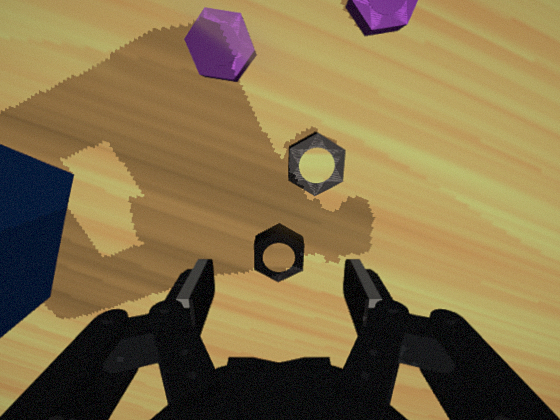

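The nut at (279,252) lies between the fingers with its flats facing the pads. I'll nudge over, descend and close.

>>> apply_moves(
  targets=[
    {"translation": [0.04, 0.01, 0.1], "twist": 0, "hand": 0.8},
    {"translation": [0, 0, 0.06], "twist": 0, "hand": 0.8},
    {"translation": [0, 0, 0], "twist": 0, "hand": 0},
    {"translation": [0, 0, 0], "twist": 0, "hand": 0},
    {"translation": [0, 0, 0], "twist": 0, "hand": 0},
    {"translation": [0, 0, 0], "twist": 0, "hand": 0},
    {"translation": [0, 0, 0], "twist": 0, "hand": 0},
    {"translation": [0, 0, 0], "twist": 0, "hand": 0},
  ],
)

```text
time: 4.2
tool_pos: [0.4823, -0.3553, 0.0284]
tool_rot: [0.001, 0.985, 0.174, 0.001]
contact_force: [-0.7, 0.4, 5.9]
gripper_width: 0.299
grasp_force: 59.4
```

>>> apply_moves(
  targets=[
    {"translation": [0, 0, -0.4], "twist": 0, "hand": 0},
    {"translation": [0, 0, -0.4], "twist": 0, "hand": 0},
    {"translation": [0.08, -0.4, 0], "twist": 0, "hand": 0},
    {"translation": [0.08, -0.4, 0], "twist": 0, "hand": 0},
    {"translation": [0.08, -0.4, 0], "twist": 0, "hand": 0},
    {"translation": [0.08, -0.4, 0], "twist": 0, "hand": 0},
    {"translation": [0, 0, 0], "twist": 0, "hand": 0},
    {"translation": [0, 0, 0], "twist": 0, "hand": 0},
  ],
)

```text
time: 5.0
tool_pos: [0.4566, -0.1928, 0.1068]
tool_rot: [0.0, 0.985, 0.175, -0.0]
contact_force: [-0.8, 0.5, -0.1]
gripper_width: 0.3
grasp_force: 59.1
```

Run:
```python
from h import *
s=state();print('tool',s['tool_pos'].round(4),yaw(),s['gripper_width'],s['grasp_force'])
shot('wrist','w3')
t=shot('top')
for st,cc,m in blobs(t,[105,120,30],[125,255,255],50):
  if 300<cc[0]<420:
    p=np.argwhere(m)[:,::-1]; w=onz('top',p,.05)[:,:2].astype(np.float32);print(st,cv2.minAreaRect(w))
```

```text
tool [ 0.4566 -0.1928  0.1068] 0.3513594327616785 0.30041103579029005 59.111440003907774
[364 251  12  15 114] ((0.41758427023887634, -0.21000030636787415), (0.032291147857904434, 0.02772904932498932), 60.74794387817383)
```

View pics/w3.png

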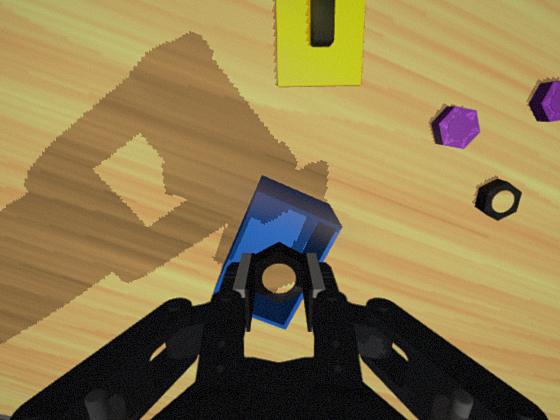

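The nut is held at (279,272) above the tub. The visible tub rim corners are (263,177), (341,227) and (287,327).

Run:
```python
from h import *
c=get_calibration('wrist')
P=onz('wrist',[(263,177),(341,227),(287,327)],.05,c)[:,:2]
print(P.round(4).tolist(),'ctr',((P[0]+P[2])/2).round(4),np.linalg.norm(P[0]-P[1]),np.linalg.norm(P[1]-P[2]),'yaw',np.degrees(np.arctan2(*(P[1]-P[2])[::-1])))
```

```text
[[0.4956, -0.171], [0.4816, -0.23], [0.3944, -0.2249]] ctr [ 0.445  -0.1979] 0.060606853717833684 0.08740335237601182 yaw -3.360041226447228
```

>>> apply_moves(
  targets=[
    {"translation": [0, 0.02, 0.15], "twist": 0, "hand": 0},
    {"translation": [0, 0, 0.1], "twist": 0, "hand": 0},
    {"translation": [0, 0, 0], "twist": 0, "hand": 0},
    {"translation": [0, 0, 0], "twist": 0, "hand": 0.6},
    {"translation": [0, 0, 0], "twist": 0, "hand": 0.8},
    {"translation": [0, 0, 0], "twist": 0, "hand": 0.8},
    {"translation": [0, 0, -0.4], "twist": 0, "hand": 0.8},
    {"translation": [0, 0, -0.4], "twist": 0, "hand": 0.8},
  ],
)

```text
time: 5.9
tool_pos: [0.4567, -0.1948, 0.1622]
tool_rot: [-0.001, 0.985, 0.174, -0.001]
contact_force: [0.7, -1.5, 0.0]
gripper_width: 0.799
grasp_force: 0.0
```

>>> apply_moves(
  targets=[
    {"translation": [0.02, 0.44, 0], "twist": 0, "hand": 0.8},
    {"translation": [0.02, 0.44, 0], "twist": 0, "hand": 0.8},
    {"translation": [0.02, 0.43, 0], "twist": 0, "hand": 0.8},
    {"translation": [0, 0.43, 0], "twist": 0, "hand": 0.8},
    {"translation": [0, 0, 0], "twist": 0, "hand": 0.8},
    {"translation": [0, 0, 0], "twist": 0, "hand": 0.8},
  ],
)

```text
time: 6.5
tool_pos: [0.5229, -0.3574, 0.1622]
tool_rot: [-0.0, 0.985, 0.173, -0.0]
contact_force: [-0.1, -0.2, -0.2]
gripper_width: 0.798
grasp_force: 0.0
```

Run:
```python
from h import *
s=state();print('tool',s['tool_pos'].round(4),yaw(),s['gripper_width'],s['grasp_force'])
c=get_calibration('wrist');im=shot('wrist','w4')
uv=proj('wrist',[.5328,-.3549,.012],c)[0];print(uv)
print(hexfit(im,c,uv,32))
im=np.clip(im*1.7,0,255).astype(np.uint8);cv2.imwrite('pics/w4.png',im[:,:,::-1])
```

```text
tool [ 0.5229 -0.3574  0.1622] 0.34873356767554164 0.7982637984860924 0.0
[278.71021903 191.70226588]
(array([ 0.53995724, -0.35285989]), np.float64(50.0), [np.float64(0.024963025964395466), np.float64(0.02680788682511226), np.float64(0.017568593884917272)], 70)
```

View pics/w4.png

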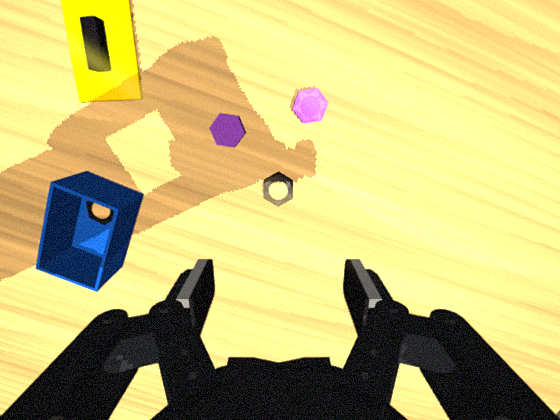

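The first nut is in the tub at (100,212), and the second is at (278,189), where the fit put it. I'll grasp it now.

>>> apply_moves(
  targets=[
    {"translation": [0.11, 0.01, 0.4], "twist": 0, "hand": 0.8},
    {"translation": [0, 0, 0.4], "twist": 0, "hand": 0.8},
    {"translation": [0, 0, 0.4], "twist": 0, "hand": 0.8},
    {"translation": [0, 0, 0.14], "twist": 0, "hand": 0.8},
    {"translation": [0, 0, 0], "twist": 0, "hand": 0.8},
    {"translation": [0, 0, 0], "twist": 0, "hand": 0},
    {"translation": [0, 0, 0], "twist": 0, "hand": 0},
    {"translation": [0, 0, 0], "twist": 0, "hand": 0},
  ],
)

```text
time: 7.35
tool_pos: [0.5351, -0.3552, 0.0314]
tool_rot: [0.002, 0.985, 0.174, 0.001]
contact_force: [-3.5, 3.6, 15.2]
gripper_width: 0.3
grasp_force: 48.1
```

>>> apply_moves(
  targets=[
    {"translation": [0, 0, 0], "twist": 0, "hand": 0},
    {"translation": [0, 0, 0], "twist": 0, "hand": 0},
    {"translation": [0, 0, -0.4], "twist": 0, "hand": 0},
    {"translation": [0, 0, -0.4], "twist": 0, "hand": 0},
    {"translation": [0, 0, 0], "twist": 0, "hand": 0},
  ],
)

```text
time: 7.85
tool_pos: [0.5376, -0.3574, 0.1176]
tool_rot: [0.006, 0.985, 0.174, 0.005]
contact_force: [1.3, -0.3, 1.3]
gripper_width: 0.289
grasp_force: 58.9
```

Run:
```python
from h import *
s=state();print('tool',s['tool_pos'].round(4),yaw(),s['gripper_width'],s['grasp_force'])
# tub from w4 (pose then: same yaw, TCP .5229,-.3574,.1622)
c=get_calibration('wrist'); T=np.array(c['pose']);T[:3,3]+=np.array([.5229,-.3574,.1622])-s['tool_pos'];c=dict(c);c['pose']=T
P=onz('wrist',[(51,184),(117,209),(97,290),(37,268)],.05,c)[:,:2]
print(P.round(4).tolist(),P.mean(0).round(4),[np.linalg.norm(P[i]-P[(i+1)%4]).round(4) for i in range(4)])
for a,b in [(0,3),(1,2)]: print(np.degrees(np.arctan2(*(P[a]-P[b])[::-1])))
```

```text
tool [ 0.5376 -0.3574  0.1176] 0.34983346509925245 0.2894023647146721 58.93704975955188
[[0.4858, -0.1721], [0.4832, -0.2293], [0.3974, -0.2253], [0.4006, -0.1681]] [ 0.4418 -0.1987] [np.float64(0.0572), np.float64(0.0859), np.float64(0.0573), np.float64(0.0853)]
-2.7267162665427693
-2.661370858973769
```

>>> apply_moves(
  targets=[
    {"translation": [-0.11, -0.38, 0], "twist": 0, "hand": 0},
    {"translation": [-0.11, -0.38, 0], "twist": 0, "hand": 0},
    {"translation": [-0.11, -0.38, 0], "twist": 0, "hand": 0},
    {"translation": [-0.1, -0.38, 0], "twist": 0, "hand": 0},
    {"translation": [-0.1, -0.38, 0], "twist": 0, "hand": 0},
    {"translation": [0, 0, 0.2], "twist": 0, "hand": 0},
    {"translation": [0, 0, 0.14], "twist": 0, "hand": 0},
    {"translation": [0, 0, 0], "twist": 0, "hand": 0},
  ],
)

```text
time: 8.65
tool_pos: [0.4175, -0.193, 0.0725]
tool_rot: [-0.001, 0.985, 0.174, -0.001]
contact_force: [-0.5, -0.0, -1.4]
gripper_width: 0.285
grasp_force: 59.0
```

>>> apply_moves(
  targets=[
    {"translation": [0, 0, 0], "twist": 0, "hand": 0.6},
    {"translation": [0, 0, 0], "twist": 0, "hand": 0.8},
    {"translation": [0, 0, 0], "twist": 0, "hand": 0.8},
    {"translation": [0, 0, -0.4], "twist": 0, "hand": 0.8},
    {"translation": [0, 0, -0.4], "twist": 0, "hand": 0.8},
    {"translation": [-0.2, 0, -0.4], "twist": 0, "hand": 0.8},
    {"translation": [-0.2, 0, -0.4], "twist": 0, "hand": 0.8},
    {"translation": [0, 0, 0], "twist": 0, "hand": 0.8},
  ],
)

```text
time: 9.45
tool_pos: [0.3827, -0.2102, 0.2422]
tool_rot: [0.005, 0.985, 0.173, 0.004]
contact_force: [0.9, -0.5, 0.3]
gripper_width: 0.802
grasp_force: 0.0
```

Run:
```python
from h import *
s=state();print('tool',s['tool_pos'].round(4),yaw(),s['gripper_width'],s['grasp_force'],s['time'])
im=shot('wrist');im=np.clip(im*1.7,0,255).astype(np.uint8);cv2.imwrite('pics/w5.png',im[:,:,::-1])
```

```text
tool [ 0.3827 -0.2102  0.2422] 0.3480458683821254 0.8017743092822587 0.0 9.45
```

View pics/w5.png

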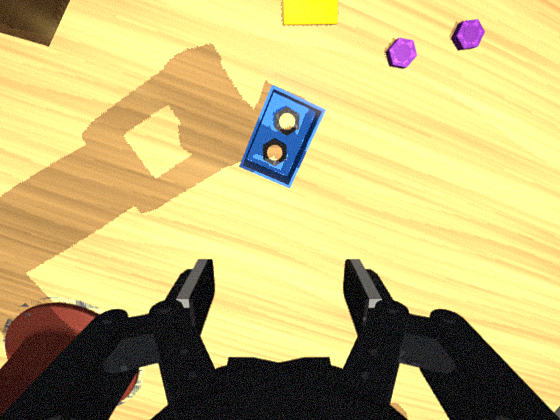

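Both nuts lie flat in the tub at (287,120) and (275,152), and the rim corners are (271,86), (324,111), (290,187) and (241,168). I'll move towards the lid.

Run:
```python
from h import *
P=onz('wrist',[(271,86),(324,111),(290,187),(241,168)],.05)[:,:2]
print(P.mean(0).round(4),[np.linalg.norm(P[i]-P[(i+1)%4]).round(4) for i in range(4)])
for a,b in [(0,3),(1,2)]: print(np.degrees(np.arctan2(*(P[a]-P[b])[::-1])))
```

```text
[ 0.4372 -0.1946] [np.float64(0.0584), np.float64(0.0858), np.float64(0.0565), np.float64(0.0879)]
-1.8150030921811233
-3.0474500845719814
```

>>> apply_moves(
  targets=[
    {"translation": [0.4, 0.1, 0], "twist": 0, "hand": 0.6},
    {"translation": [0.4, 0.1, 0], "twist": 0, "hand": 0.6},
    {"translation": [0.4, 0.1, 0], "twist": 0, "hand": 0.6},
    {"translation": [0.4, 0.06, 0], "twist": 0, "hand": 0.6},
    {"translation": [0, 0, 0.3], "twist": 0, "hand": 0.6},
    {"translation": [0, 0, 0.3], "twist": 0, "hand": 0.6},
    {"translation": [0, 0, 0], "twist": 0, "hand": 0.6},
    {"translation": [0, 0, 0], "twist": 0, "hand": 0.6},
  ],
)

```text
time: 10.3
tool_pos: [0.5432, -0.186, 0.173]
tool_rot: [-0.001, 0.985, 0.174, -0.001]
contact_force: [0.2, 0.5, 0.6]
gripper_width: 0.597
grasp_force: 0.0
```

Run:
```python
from h import *
s=state();print('tool',s['tool_pos'].round(4),yaw())
c=get_calibration('wrist');im=shot('wrist')
for st,cc,m in blobs(im,[22,170,60],[36,255,255],1500):
    p=np.argwhere(m)[:,::-1].astype(np.float32); w=onz('wrist',p,.012,c)[:,:2].astype(np.float32); r=cv2.minAreaRect(w); print('lid',st,np.round(r[0],4),np.round(r[1],4),round(r[2],1))
hsv=cv2.cvtColor(im,cv2.COLOR_RGB2HSV)
p0=proj('wrist',[.601,-.172,.026],c)[0];print(p0)
m=((hsv[...,2]<70)&(hsv[...,1]<140)).astype(np.uint8)
n,l,st,cc=cv2.connectedComponentsWithStats(m)
for i in range(1,n):
    if np.linalg.norm(cc[i]-p0)<30 and st[i][4]>100:
        w=onz('wrist',np.argwhere(l==i)[:,::-1],.024,c)[:,:2].astype(np.float32);print('knob',st[i],cv2.minAreaRect(w))
```

```text
tool [ 0.5432 -0.186   0.173 ] 0.34989640669841243
lid [ 250   87   64   96 5168] [ 0.6014 -0.1694] [0.0879 0.0574] 21.6
[285.36843048 139.40630626]
knob [276 116  15  44 562] ((0.6013206243515015, -0.16959115862846375), (0.03806616738438606, 0.012713680975139141), 20.717456817626953)
```

>>> apply_moves(
  targets=[
    {"translation": [0.3, 0.02, 0.2], "twist": 0, "hand": 0.6},
    {"translation": [0.3, 0.02, 0.3], "twist": -0.2, "hand": 0.6},
    {"translation": [0, 0, 0.3], "twist": 0, "hand": 0.6},
    {"translation": [0, 0, 0.3], "twist": 0, "hand": 0.6},
    {"translation": [0, 0, 0.13], "twist": 0, "hand": 0.6},
    {"translation": [0, 0, 0], "twist": 0, "hand": 0.6},
    {"translation": [0, 0, 0], "twist": 0, "hand": 0.6},
  ],
)

```text
time: 11.05
tool_pos: [0.6027, -0.1703, 0.0535]
tool_rot: [0.001, 0.983, 0.184, 0.001]
contact_force: [1.1, -0.1, 0.2]
gripper_width: 0.602
grasp_force: 0.0
```

>>> apply_moves(
  targets=[
    {"translation": [0, 0, 0], "twist": 0, "hand": 0},
    {"translation": [0, 0, 0], "twist": 0, "hand": 0},
    {"translation": [0, 0, 0], "twist": 0, "hand": 0},
    {"translation": [0, 0, 0], "twist": 0, "hand": 0},
    {"translation": [0, 0, 0], "twist": 0, "hand": 0},
    {"translation": [0, 0, 0], "twist": 0, "hand": 0},
  ],
)

```text
time: 11.65
tool_pos: [0.6014, -0.1696, 0.0513]
tool_rot: [-0.0, 0.983, 0.184, -0.0]
contact_force: [-0.4, -1.3, 0.0]
gripper_width: -0.0
grasp_force: 0.0
```

>>> apply_moves(
  targets=[
    {"translation": [0, 0, 0], "twist": 0, "hand": 0.6},
    {"translation": [0, 0, 0], "twist": 0, "hand": 0.6},
    {"translation": [0, 0, 0], "twist": 0, "hand": 0.6},
    {"translation": [0, 0, 0.14], "twist": 0, "hand": 0.6},
    {"translation": [0, 0, 0], "twist": 0, "hand": 0.6},
    {"translation": [0, 0, 0], "twist": 0, "hand": 0},
    {"translation": [0, 0, 0], "twist": 0, "hand": 0},
    {"translation": [0, 0, 0], "twist": 0, "hand": 0},
  ],
)

```text
time: 12.45
tool_pos: [0.6018, -0.1697, 0.0379]
tool_rot: [0.0, 0.983, 0.184, 0.0]
contact_force: [-0.3, 0.4, -0.9]
gripper_width: 0.144
grasp_force: 60.3
```

>>> apply_moves(
  targets=[
    {"translation": [0, 0, 0], "twist": 0, "hand": 0},
    {"translation": [0, 0, 0], "twist": 0, "hand": 0},
    {"translation": [0, 0, 0], "twist": 0, "hand": 0},
  ],
)

```text
time: 12.75
tool_pos: [0.6017, -0.1697, 0.0376]
tool_rot: [0.0, 0.983, 0.184, 0.0]
contact_force: [0.8, 0.8, 1.0]
gripper_width: 0.141
grasp_force: 60.6
```

>>> apply_moves(
  targets=[
    {"translation": [0, 0, -0.3], "twist": 0, "hand": 0},
    {"translation": [0, 0, -0.35], "twist": 0, "hand": 0},
    {"translation": [0, 0, -0.35], "twist": 0, "hand": 0},
    {"translation": [-0.4, -0.09, 0], "twist": 0, "hand": 0},
    {"translation": [-0.4, -0.09, 0], "twist": 0, "hand": 0},
    {"translation": [-0.4, -0.09, 0], "twist": 0, "hand": 0},
    {"translation": [-0.42, -0.09, 0], "twist": 0, "hand": 0},
    {"translation": [0, 0, 0], "twist": 0.9, "hand": 0},
  ],
)

```text
time: 13.55
tool_pos: [0.4327, -0.1938, 0.1352]
tool_rot: [-0.001, 0.991, 0.137, -0.002]
contact_force: [1.7, -0.1, -1.1]
gripper_width: 0.139
grasp_force: 60.4
```

>>> apply_moves(
  targets=[
    {"translation": [0, 0, 0], "twist": 0.9, "hand": 0},
    {"translation": [0, 0, 0], "twist": 0.8, "hand": 0},
    {"translation": [0, 0, 0], "twist": 0.8, "hand": 0},
    {"translation": [0, 0, 0], "twist": 0.8, "hand": 0},
    {"translation": [0, 0, 0], "twist": 0, "hand": 0},
    {"translation": [0, 0, 0], "twist": 0, "hand": 0},
  ],
)

```text
time: 14.15
tool_pos: [0.4373, -0.1944, 0.1372]
tool_rot: [-0.0, 1.0, -0.024, -0.0]
contact_force: [0.2, -0.1, -0.3]
gripper_width: 0.146
grasp_force: 60.4
```

Run:
```python
from h import *
s=state();print('tool',s['tool_pos'].round(4),yaw(),s['gripper_width'])
im=shot('wrist');im=np.clip(im*1.7,0,255).astype(np.uint8);cv2.imwrite('pics/w6.png',im[:,:,::-1])
```

```text
tool [ 0.4373 -0.1944  0.1372] -0.048564575805997184 0.14628292437088833
```

View pics/w6.png

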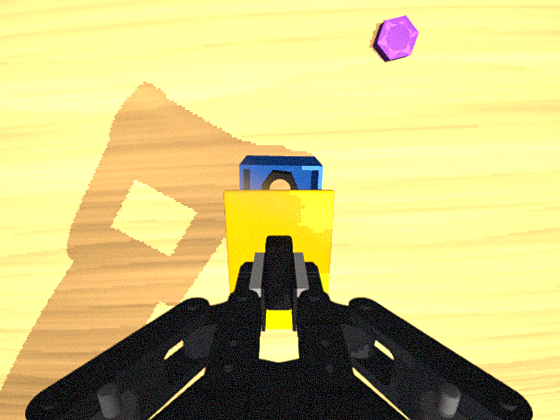

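The held lid's far edge runs (225,191)–(333,191), and the tub rim's far edge runs (239,167)–(323,167). I'll compare the two in world coordinates.

Run:
```python
from h import *
im=grab_frame('wrist')
hsv=cv2.cvtColor(im,cv2.COLOR_RGB2HSV)
print('col281 V/H',[(r,int(hsv[r,262,2]),int(hsv[r,262,0])) for r in range(150,196,2)])
for r in (165,170,175,180):
    m=np.where((hsv[r,200:360,0]>100)&(hsv[r,200:360,0]<130)&(hsv[r,200:360,1]>90))[0]+200
    print(r,m.min(),m.max(),onz('wrist',[(m.min(),r),(m.max(),r)],.05)[:,:2].round(4).tolist())
l=[]
for r in (200,215):
    m=np.where((hsv[r,200:360,0]>20)&(hsv[r,200:360,0]<36)&(hsv[r,200:360,1]>200))[0]+200
    print(r,m.min(),m.max(),onz('wrist',[(m.min(),r),(m.max(),r)],.1116)[:,:2].round(4).tolist())
print(onz('wrist',[(239,168),(323,168),(281,165),(281,170)],.05).round(4).tolist(),onz('wrist',[(225,191),(333,191)],.1116).round(4).tolist())
```

```text
col281 V/H [(150, 148, 18), (152, 151, 18), (154, 152, 18), (156, 57, 109), (158, 59, 106), (160, 57, 108), (162, 61, 106), (164, 60, 110), (166, 117, 109), (168, 117, 108), (170, 115, 109), (172, 117, 110), (174, 120, 111), (176, 113, 111), (178, 110, 110), (180, 115, 112), (182, 112, 112), (184, 57, 14), (186, 71, 20), (188, 65, 19), (190, 130, 22), (192, 162, 22), (194, 172, 21)]
165 239 320 [[0.4854, -0.1689], [0.4826, -0.2267]]
170 240 322 [[0.4818, -0.1693], [0.4789, -0.2282]]
175 240 321 [[0.4781, -0.169], [0.4753, -0.2274]]
180 240 321 [[0.4745, -0.1686], [0.4716, -0.2274]]
200 224 333 [[0.4775, -0.1683], [0.4747, -0.2252]]
215 225 332 [[0.4692, -0.1679], [0.4664, -0.2247]]
[[0.4832, -0.1687, 0.05], [0.4803, -0.2289, 0.05], [0.4839, -0.1989, 0.05], [0.4803, -0.1987, 0.05]] [[0.4823, -0.1693, 0.1116], [0.4796, -0.2252, 0.1116]]
```

>>> apply_moves(
  targets=[
    {"translation": [0.015, 0.014, 0.15], "twist": 0, "hand": 0},
    {"translation": [0, 0, 0.15], "twist": 0, "hand": 0},
    {"translation": [0, 0, 0.1], "twist": 0, "hand": 0},
    {"translation": [0, 0, 0.08], "twist": 0, "hand": 0},
    {"translation": [0, 0, 0.04], "twist": 0, "hand": 0},
    {"translation": [0, 0, 0], "twist": 0, "hand": 0},
    {"translation": [0, 0, 0], "twist": 0, "hand": 0},
  ],
)

```text
time: 14.95
tool_pos: [0.439, -0.196, 0.0856]
tool_rot: [-0.0, 1.0, -0.025, 0.0]
contact_force: [-0.0, 0.8, -1.1]
gripper_width: 0.142
grasp_force: 60.4
```

>>> apply_moves(
  targets=[
    {"translation": [0, 0, 0.02], "twist": 0, "hand": 0},
    {"translation": [0, 0, 0.02], "twist": 0, "hand": 0},
    {"translation": [0, 0, 0.02], "twist": 0, "hand": 0},
    {"translation": [0, 0, 0], "twist": 0, "hand": 0},
  ],
)

```text
time: 15.35
tool_pos: [0.44, -0.196, 0.0808]
tool_rot: [-0.0, 1.0, -0.025, 0.001]
contact_force: [0.9, 2.5, 4.2]
gripper_width: 0.144
grasp_force: 61.0
```

>>> apply_moves(
  targets=[
    {"translation": [0, 0, 0.02], "twist": 0, "hand": 0},
    {"translation": [0, 0, 0.02], "twist": 0, "hand": 0},
    {"translation": [0, 0, 0], "twist": 0, "hand": 0},
  ],
)

```text
time: 15.65
tool_pos: [0.4401, -0.196, 0.0795]
tool_rot: [-0.001, 1.0, -0.025, 0.0]
contact_force: [-8.4, 9.2, 23.3]
gripper_width: 0.141
grasp_force: 63.4
```

>>> apply_moves(
  targets=[
    {"translation": [0, 0, -0.02], "twist": 0, "hand": 0.5},
    {"translation": [0, 0, 0], "twist": 0, "hand": 0.5},
    {"translation": [0, 0, 0], "twist": 0, "hand": 0.5},
    {"translation": [0, 0, -0.35], "twist": 0, "hand": 0.5},
    {"translation": [0, 0, 0], "twist": 0, "hand": 0},
    {"translation": [0, 0, 0], "twist": 0, "hand": 0},
    {"translation": [0, 0, 0], "twist": 0, "hand": 0},
    {"translation": [0, 0, 0], "twist": 0, "hand": 0},
  ],
)

```text
time: 16.45
tool_pos: [0.4381, -0.1956, 0.1109]
tool_rot: [-0.001, 1.0, -0.025, -0.001]
contact_force: [-1.0, 0.5, 0.6]
gripper_width: -0.002
grasp_force: 0.0
```

>>> apply_moves(
  targets=[
    {"translation": [0, 0, 0.1], "twist": 0, "hand": 0},
    {"translation": [0, 0, 0.1], "twist": 0, "hand": 0},
    {"translation": [0, 0, 0], "twist": 0, "hand": 0},
    {"translation": [0, 0, 0], "twist": 0, "hand": 0},
  ],
)

```text
time: 16.85
tool_pos: [0.4382, -0.1956, 0.0911]
tool_rot: [-0.001, 1.0, -0.025, -0.001]
contact_force: [-0.9, 0.5, -0.7]
gripper_width: -0.004
grasp_force: 0.0
```

>>> apply_moves(
  targets=[
    {"translation": [0, 0, 0.02], "twist": 0, "hand": 0},
    {"translation": [0, 0, 0.02], "twist": 0, "hand": 0},
    {"translation": [0, 0, 0], "twist": 0, "hand": 0},
  ],
)

```text
time: 17.15
tool_pos: [0.4388, -0.196, 0.09]
tool_rot: [-0.0, 1.0, -0.025, -0.001]
contact_force: [-6.6, 3.6, 13.1]
gripper_width: -0.002
grasp_force: 6.4
```

The push bottomed out at a knob top of exactly 68 mm, so the lid is home. Next I'll grip the tub by its long walls.

>>> apply_moves(
  targets=[
    {"translation": [0, 0, -0.35], "twist": 0, "hand": 0.97},
    {"translation": [0, 0, 0], "twist": 0, "hand": 0.97},
    {"translation": [0, 0, 0], "twist": 0, "hand": 0.97},
    {"translation": [0, 0, 0], "twist": 0, "hand": 0.97},
    {"translation": [0, 0, 0], "twist": 0, "hand": 0.97},
    {"translation": [0, 0, 0], "twist": 0, "hand": 0.97},
  ],
)

```text
time: 17.75
tool_pos: [0.4383, -0.1957, 0.1222]
tool_rot: [-0.001, 1.0, -0.025, -0.001]
contact_force: [0.3, -0.6, -0.4]
gripper_width: 0.968
grasp_force: 0.0
```

>>> apply_moves(
  targets=[
    {"translation": [0, 0, 0.3], "twist": 0, "hand": 0.97},
    {"translation": [0, 0, 0.3], "twist": 0, "hand": 0.97},
    {"translation": [0, 0, 0.26], "twist": 0, "hand": 0.97},
    {"translation": [0, 0, 0], "twist": 0, "hand": 0.97},
    {"translation": [0, 0, 0], "twist": 0, "hand": 0.5},
    {"translation": [0, 0, 0], "twist": 0, "hand": 0.5},
    {"translation": [0, 0, 0], "twist": 0, "hand": 0.5},
    {"translation": [0, 0, 0], "twist": 0, "hand": 0.5},
  ],
)

```text
time: 18.55
tool_pos: [0.44, -0.1967, 0.039]
tool_rot: [0.001, 1.0, -0.025, 0.001]
contact_force: [0.4, 0.1, 3.5]
gripper_width: 0.691
grasp_force: 66.1
```

>>> apply_moves(
  targets=[
    {"translation": [0, 0, -0.2], "twist": 0, "hand": 0.5},
    {"translation": [0, 0, -0.4], "twist": 0, "hand": 0.5},
    {"translation": [0, 0, -0.4], "twist": 0, "hand": 0.5},
    {"translation": [0, 0, -0.4], "twist": 0, "hand": 0.5},
    {"translation": [0, 0, -0.4], "twist": 0, "hand": 0.5},
    {"translation": [0, 0, 0], "twist": 0, "hand": 0.5},
  ],
)

```text
time: 19.15
tool_pos: [0.4417, -0.1978, 0.2249]
tool_rot: [0.003, 1.0, -0.025, 0.006]
contact_force: [0.9, -0.6, -1.1]
gripper_width: 0.693
grasp_force: 65.9
```

>>> apply_moves(
  targets=[
    {"translation": [0.09, -0.44, 0], "twist": 0, "hand": 0.5},
    {"translation": [0.09, -0.44, 0], "twist": 0, "hand": 0.5},
    {"translation": [0.09, -0.44, 0], "twist": 0, "hand": 0.5},
    {"translation": [0.09, -0.44, 0], "twist": 0, "hand": 0.5},
    {"translation": [0.09, -0.44, 0], "twist": 0, "hand": 0.5},
    {"translation": [0.1, -0.44, 0], "twist": 0, "hand": 0.5},
    {"translation": [0.1, -0.45, 0], "twist": 0, "hand": 0.5},
    {"translation": [0.1, -0.45, 0], "twist": 0, "hand": 0.5},
  ],
)

```text
time: 19.95
tool_pos: [0.5309, 0.1556, 0.2157]
tool_rot: [0.0, 1.0, -0.025, -0.001]
contact_force: [0.5, -0.9, -3.2]
gripper_width: 0.692
grasp_force: 66.1
```

>>> apply_moves(
  targets=[
    {"translation": [0, 0, 0], "twist": 0.7, "hand": 0.5},
    {"translation": [0, 0, 0], "twist": 0.7, "hand": 0.5},
    {"translation": [0, 0, 0], "twist": 0.73, "hand": 0.5},
    {"translation": [0, 0, 0], "twist": 0, "hand": 0.5},
    {"translation": [0, 0, 0], "twist": 0, "hand": 0.5},
  ],
)

```text
time: 20.45
tool_pos: [0.5309, 0.1536, 0.2162]
tool_rot: [0.0, 0.991, -0.131, -0.001]
contact_force: [0.1, 0.3, -2.2]
gripper_width: 0.694
grasp_force: 66.4
```

Run:
```python
from h import *
s=state();print('tool',s['tool_pos'].round(4),yaw(),s['gripper_width'],s['grasp_force'],s['time'])
im=shot('wrist');a=shot('scene')
im=np.clip(im*1.7,0,255).astype(np.uint8);a=np.clip(a[60:340,60:460]*1.7,0,255).astype(np.uint8)
cv2.imwrite('pics/w7.png',np.hstack([cv2.resize(im,(400,300)),cv2.resize(a,(400,300))])[:,:,::-1])
```

```text
tool [0.5309 0.1536 0.2162] -0.2617548812976102 0.6939987058041166 66.3952088356018 20.45
```

View pics/w7.png

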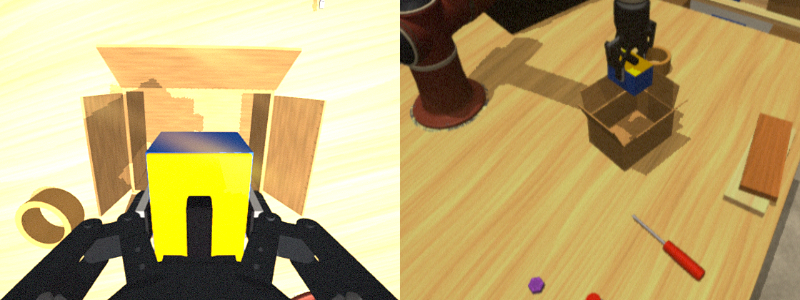

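The lidded tub hangs centred and aligned above the carton, with all flaps clear. I'll lower it in.

>>> apply_moves(
  targets=[
    {"translation": [0, 0, 0.35], "twist": 0, "hand": 0.5},
    {"translation": [0, 0, 0.35], "twist": 0, "hand": 0.5},
    {"translation": [0, 0, 0.35], "twist": 0, "hand": 0.5},
    {"translation": [0, 0, 0.3], "twist": 0, "hand": 0.5},
    {"translation": [0, 0, 0.2], "twist": 0, "hand": 0.5},
    {"translation": [0, 0, 0.12], "twist": 0, "hand": 0.5},
    {"translation": [0, 0, 0.03], "twist": 0, "hand": 0.5},
    {"translation": [0, 0, 0], "twist": 0, "hand": 0.5},
  ],
)

```text
time: 21.35
tool_pos: [0.5319, 0.1537, 0.0477]
tool_rot: [-0.0, 0.991, -0.131, 0.0]
contact_force: [-0.5, -0.4, -2.2]
gripper_width: 0.688
grasp_force: 66.5
```

>>> apply_moves(
  targets=[
    {"translation": [0, 0, 0.03], "twist": 0, "hand": 0.5},
    {"translation": [0, 0, 0.02], "twist": 0, "hand": 0.5},
    {"translation": [0, 0, 0], "twist": 0, "hand": 0.5},
  ],
)

```text
time: 21.65
tool_pos: [0.5321, 0.1539, 0.043]
tool_rot: [-0.0, 0.991, -0.131, 0.001]
contact_force: [0.4, 0.6, -1.3]
gripper_width: 0.69
grasp_force: 66.5
```

>>> apply_moves(
  targets=[
    {"translation": [0, 0, 0.01], "twist": 0, "hand": 0.5},
    {"translation": [0, 0, 0], "twist": 0, "hand": 0.5},
    {"translation": [0, 0, 0], "twist": 0, "hand": 0.9},
    {"translation": [0, 0, 0], "twist": 0, "hand": 0.9},
    {"translation": [0, 0, 0], "twist": 0, "hand": 0.9},
    {"translation": [0, 0, -0.1], "twist": 0, "hand": 0.9},
    {"translation": [0, 0, -0.3], "twist": 0, "hand": 0.9},
    {"translation": [0, 0, -0.4], "twist": 0, "hand": 0.9},
  ],
)

```text
time: 22.45
tool_pos: [0.5298, 0.1535, 0.1204]
tool_rot: [0.001, 0.991, -0.131, -0.002]
contact_force: [0.3, -0.2, 0.7]
gripper_width: 0.904
grasp_force: 0.0
```

>>> apply_moves(
  targets=[
    {"translation": [0, 0, -0.4], "twist": 0, "hand": 0},
    {"translation": [0, 0, -0.4], "twist": 0, "hand": 0},
    {"translation": [-0.3, 0, -0.3], "twist": 0, "hand": 0},
    {"translation": [-0.3, 0, 0], "twist": 0, "hand": 0},
    {"translation": [0, 0, 0], "twist": 0, "hand": 0},
    {"translation": [0, 0, 0], "twist": 0, "hand": 0},
  ],
)

```text
time: 23.05
tool_pos: [0.4734, 0.1695, 0.2319]
tool_rot: [-0.0, 0.991, -0.131, 0.001]
contact_force: [0.7, -0.2, -1.3]
gripper_width: -0.0
grasp_force: 0.0
```

Run:
```python
from h import *
s=state();print('tool',s['tool_pos'].round(4),yaw(),s['gripper_width'],s['grasp_force'],s['time'])
im=shot('wrist');im=np.clip(im*1.5,0,255).astype(np.uint8)
cv2.imwrite('pics/w8.png',im[:,:,::-1])
```

```text
tool [0.4734 0.1695 0.2319] -0.2624978411292568 -0.00021750005739414486 0.0 23.05
```

View pics/w8.png

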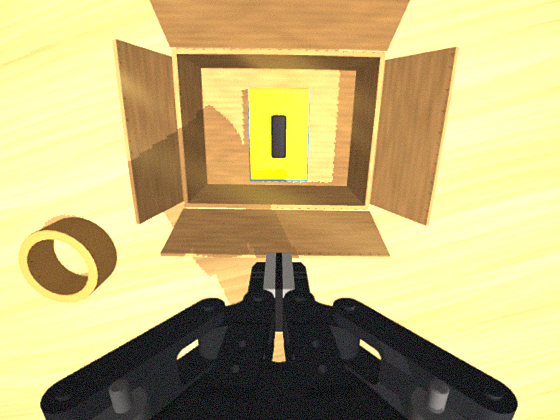

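The tub stands upright in the carton with the lid level (knob at (279,136)), and all flaps are open. I'll fold the right (-y) end flap first.

Run:
```python
from h import *
C=onz('wrist',[(173,52),(384,52),(371,208),(183,208)],.087)[:,:2]
print(C.round(4).tolist(),C.mean(0).round(4),[np.linalg.norm(C[i]-C[(i+1)%4]).round(4) for i in range(4)])
E=onz('wrist',[(456,48),(430,223),(116,40),(137,223)],.12)[:,:2]
a=-.262;Rm=np.array([[np.cos(a),-np.sin(a)],[np.sin(a),np.cos(a)]]);print(((E-C.mean(0))@Rm).round(4).tolist())
```

```text
[[0.6231, 0.2192], [0.5778, 0.0512], [0.4468, 0.0848], [0.4936, 0.2587]] [0.5353 0.1535] [np.float64(0.174), np.float64(0.1353), np.float64(0.1801), np.float64(0.1353)]
[[0.0653, -0.1299], [-0.0706, -0.1309], [0.0705, 0.1163], [-0.0703, 0.1208]]
```

>>> apply_moves(
  targets=[
    {"translation": [0.15, 0.46, 0], "twist": 0, "hand": 0},
    {"translation": [0.15, 0.46, 0], "twist": 0, "hand": 0},
    {"translation": [0.15, 0.46, 0], "twist": 0, "hand": 0},
    {"translation": [0.15, 0.46, 0], "twist": 0, "hand": 0},
    {"translation": [0, 0, 0.4], "twist": 0, "hand": 0},
    {"translation": [0, 0, 0.4], "twist": 0, "hand": 0},
    {"translation": [0, 0, 0.3], "twist": 0, "hand": 0},
    {"translation": [0, 0, 0], "twist": 0, "hand": 0},
  ],
)

```text
time: 23.9
tool_pos: [0.4801, -0.0239, 0.1156]
tool_rot: [-0.0, 0.991, -0.132, -0.006]
contact_force: [-0.2, -0.9, -0.3]
gripper_width: 0.001
grasp_force: 0.0
```

>>> apply_moves(
  targets=[
    {"translation": [0.03, -0.2, -0.06], "twist": 0, "hand": 0},
    {"translation": [0.03, -0.2, 0], "twist": 0, "hand": 0},
    {"translation": [0, -0.2, 0], "twist": 0, "hand": 0},
    {"translation": [0, -0.2, 0], "twist": 0, "hand": 0},
    {"translation": [0, -0.2, 0], "twist": 0, "hand": 0},
    {"translation": [0, -0.2, 0], "twist": 0, "hand": 0},
    {"translation": [0, 0, 0], "twist": 0, "hand": 0},
  ],
)

```text
time: 24.6
tool_pos: [0.5224, 0.0917, 0.1294]
tool_rot: [-0.0, 0.992, -0.13, 0.001]
contact_force: [-0.6, 0.7, -0.4]
gripper_width: -0.0
grasp_force: 0.0
```

>>> apply_moves(
  targets=[
    {"translation": [0, 0, 0.08], "twist": 0, "hand": 0},
    {"translation": [0, 0, 0.07], "twist": 0, "hand": 0},
    {"translation": [0, 0, 0.04], "twist": 0, "hand": 0},
    {"translation": [0, 0, 0], "twist": 0, "hand": 0},
    {"translation": [0, 0, 0], "twist": 0, "hand": 0},
  ],
)

```text
time: 25.1
tool_pos: [0.521, 0.0898, 0.1099]
tool_rot: [-0.0, 0.991, -0.132, -0.0]
contact_force: [-4.1, 0.1, 11.1]
gripper_width: -0.0
grasp_force: 5.5
```

>>> apply_moves(
  targets=[
    {"translation": [0, 0, -0.3], "twist": 0, "hand": 0},
    {"translation": [0, 0, -0.4], "twist": 0, "hand": 0},
    {"translation": [0, -0.41, -0.2], "twist": 0, "hand": 0},
    {"translation": [0, -0.42, 0], "twist": 0, "hand": 0},
    {"translation": [0, -0.42, 0], "twist": 0, "hand": 0},
    {"translation": [0, -0.42, 0], "twist": 0, "hand": 0},
    {"translation": [0, -0.42, 0], "twist": 0, "hand": 0},
    {"translation": [0, -0.42, 0], "twist": 0, "hand": 0},
  ],
)

```text
time: 25.9
tool_pos: [0.586, 0.3332, 0.1969]
tool_rot: [0.001, 0.991, -0.132, -0.001]
contact_force: [0.6, -0.5, 0.8]
gripper_width: -0.007
grasp_force: 0.0
```

>>> apply_moves(
  targets=[
    {"translation": [0, 0, 0.3], "twist": 0, "hand": 0},
    {"translation": [0, 0, 0.3], "twist": 0, "hand": 0},
    {"translation": [0, 0, 0.2], "twist": 0, "hand": 0},
    {"translation": [0, 0, 0], "twist": 0, "hand": 0},
  ],
)

```text
time: 26.3
tool_pos: [0.583, 0.3307, 0.1124]
tool_rot: [0.003, 0.991, -0.132, -0.004]
contact_force: [-0.6, -0.4, -0.4]
gripper_width: 0.002
grasp_force: 0.0
```

>>> apply_moves(
  targets=[
    {"translation": [0, 0.1, -0.1], "twist": 0, "hand": 0},
    {"translation": [0, 0.25, 0], "twist": 0, "hand": 0},
    {"translation": [0, 0.2, 0], "twist": 0, "hand": 0},
    {"translation": [0, 0.2, 0], "twist": 0, "hand": 0},
    {"translation": [0, 0.2, 0], "twist": 0, "hand": 0},
    {"translation": [0, 0.2, 0], "twist": 0, "hand": 0},
    {"translation": [0, 0.08, 0], "twist": 0, "hand": 0},
    {"translation": [0, 0, 0], "twist": 0, "hand": 0},
  ],
)

```text
time: 27.1
tool_pos: [0.5543, 0.2127, 0.1295]
tool_rot: [0.0, 0.991, -0.132, 0.001]
contact_force: [-1.4, 0.4, 0.5]
gripper_width: -0.002
grasp_force: 0.1
```

>>> apply_moves(
  targets=[
    {"translation": [0, 0, 0.08], "twist": 0, "hand": 0},
    {"translation": [0, 0, 0.07], "twist": 0, "hand": 0},
    {"translation": [0, 0, 0.045], "twist": 0, "hand": 0},
    {"translation": [0, 0, 0], "twist": 0, "hand": 0},
    {"translation": [0, 0, 0], "twist": 0, "hand": 0},
  ],
)

```text
time: 27.6
tool_pos: [0.554, 0.2142, 0.1099]
tool_rot: [0.001, 0.991, -0.131, -0.001]
contact_force: [-4.2, -3.2, 11.5]
gripper_width: 0.003
grasp_force: 5.4
```

>>> apply_moves(
  targets=[
    {"translation": [0, 0, -0.4], "twist": 0, "hand": 0},
    {"translation": [0, 0, -0.4], "twist": 0, "hand": 0},
    {"translation": [0, 0.13, -0.25], "twist": 0, "hand": 0},
    {"translation": [0.4, 0.13, 0], "twist": 0, "hand": 0},
    {"translation": [0.4, 0.13, 0], "twist": 0, "hand": 0},
    {"translation": [0.4, 0.13, 0], "twist": 0, "hand": 0},
    {"translation": [0.4, 0.13, 0], "twist": 0, "hand": 0},
    {"translation": [0, 0, 0], "twist": 0, "hand": 0},
  ],
)

```text
time: 28.4
tool_pos: [0.6941, 0.1069, 0.2111]
tool_rot: [0.001, 0.991, -0.133, -0.001]
contact_force: [-1.1, 0.6, -0.5]
gripper_width: -0.001
grasp_force: 0.0
```

>>> apply_moves(
  targets=[
    {"translation": [0, 0, 0.3], "twist": 0, "hand": 0},
    {"translation": [0, 0, 0.3], "twist": 0, "hand": 0},
    {"translation": [0, 0, 0.25], "twist": 0, "hand": 0},
    {"translation": [0, 0, 0], "twist": 0, "hand": 0},
  ],
)

```text
time: 28.8
tool_pos: [0.6875, 0.1103, 0.1219]
tool_rot: [0.001, 0.991, -0.131, -0.006]
contact_force: [0.2, -0.2, -0.1]
gripper_width: -0.002
grasp_force: 0.0
```

Run:
```python
from h import *
s=state();p=s['tool_pos'];a=yaw();d=p[:2]-[.5335,.153];print(p.round(4),a,'carton xy',np.cos(-.262)*d[0]+np.sin(-.262)*d[1],-np.sin(-.262)*d[0]+np.cos(-.262)*d[1])
a=shot('scene')[90:260,190:410];a=np.clip(a*1.6,0,255).astype(np.uint8)
cv2.imwrite('pics/s1.png',cv2.resize(a,None,fx=3,fy=3,interpolation=cv2.INTER_CUBIC)[:,:,::-1])
```

```text
[0.6875 0.1103 0.1219] -0.26227135897520115 carton xy 0.1597635677685642 -0.0013306653991800518
```

View pics/s1.png

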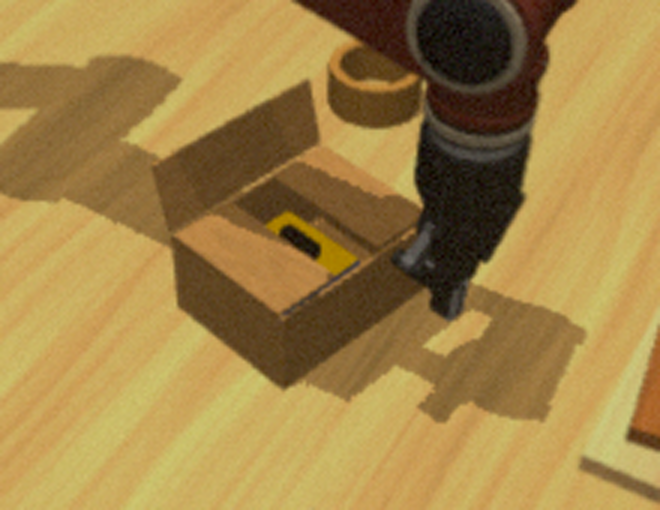

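Both end flaps are flat over the tub, and the finger stands outside the far flap. I'll sweep that flap in.

>>> apply_moves(
  targets=[
    {"translation": [-0.2, 0, 0], "twist": 0, "hand": 0},
    {"translation": [-0.2, 0, 0], "twist": 0, "hand": 0},
    {"translation": [-0.2, 0, 0], "twist": 0, "hand": 0},
    {"translation": [-0.2, 0, 0], "twist": 0, "hand": 0},
    {"translation": [-0.2, 0, 0], "twist": 0, "hand": 0},
    {"translation": [-0.2, 0, 0], "twist": 0, "hand": 0},
    {"translation": [0, 0, 0], "twist": 0, "hand": 0},
  ],
)

```text
time: 29.55
tool_pos: [0.5753, 0.142, 0.1311]
tool_rot: [-0.001, 0.991, -0.13, 0.001]
contact_force: [-0.2, -0.8, -0.6]
gripper_width: -0.001
grasp_force: 0.0
```

>>> apply_moves(
  targets=[
    {"translation": [0, 0, 0.08], "twist": 0, "hand": 0},
    {"translation": [0, 0, 0.07], "twist": 0, "hand": 0},
    {"translation": [0, 0, 0.04], "twist": 0, "hand": 0},
    {"translation": [0, 0, 0], "twist": 0, "hand": 0},
    {"translation": [0, 0, 0], "twist": 0, "hand": 0},
  ],
)

```text
time: 30.05
tool_pos: [0.5768, 0.1411, 0.1133]
tool_rot: [-0.0, 0.991, -0.131, -0.0]
contact_force: [-10.2, 0.4, 20.1]
gripper_width: -0.002
grasp_force: 10.1
```

>>> apply_moves(
  targets=[
    {"translation": [0, 0, -0.35], "twist": 0, "hand": 0},
    {"translation": [0, 0, -0.4], "twist": 0, "hand": 0},
    {"translation": [0, 0, -0.3], "twist": 0, "hand": 0},
    {"translation": [-0.4, 0, 0], "twist": 0, "hand": 0},
    {"translation": [-0.4, 0, 0], "twist": 0, "hand": 0},
    {"translation": [-0.4, 0, 0], "twist": 0, "hand": 0},
    {"translation": [-0.4, 0, 0], "twist": 0, "hand": 0},
    {"translation": [-0.4, 0, 0], "twist": 0, "hand": 0},
  ],
)

```text
time: 30.85
tool_pos: [0.3815, 0.1929, 0.2139]
tool_rot: [0.0, 0.991, -0.132, -0.001]
contact_force: [-0.6, 0.5, 0.2]
gripper_width: 0.001
grasp_force: 0.0
```

>>> apply_moves(
  targets=[
    {"translation": [0, 0, 0], "twist": 0, "hand": 0},
    {"translation": [0, 0, 0.3], "twist": 0, "hand": 0},
    {"translation": [0, 0, 0.3], "twist": 0, "hand": 0},
    {"translation": [0, 0, 0.28], "twist": 0, "hand": 0},
    {"translation": [0, 0, 0], "twist": 0, "hand": 0},
  ],
)

```text
time: 31.35
tool_pos: [0.3802, 0.1916, 0.122]
tool_rot: [0.002, 0.991, -0.132, -0.004]
contact_force: [-0.5, 0.1, -0.5]
gripper_width: -0.0
grasp_force: 0.0
```

>>> apply_moves(
  targets=[
    {"translation": [0.2, 0, 0], "twist": 0, "hand": 0},
    {"translation": [0.2, 0, 0], "twist": 0, "hand": 0},
    {"translation": [0.2, 0, 0], "twist": 0, "hand": 0},
    {"translation": [0.2, 0, 0], "twist": 0, "hand": 0},
    {"translation": [0.2, 0, 0], "twist": 0, "hand": 0},
    {"translation": [0.2, 0, 0], "twist": 0, "hand": 0},
    {"translation": [0, 0, 0], "twist": 0, "hand": 0},
  ],
)

```text
time: 32.05
tool_pos: [0.5016, 0.161, 0.1284]
tool_rot: [-0.0, 0.991, -0.132, 0.001]
contact_force: [-0.4, 0.3, 1.0]
gripper_width: 0.0
grasp_force: 0.0
```

>>> apply_moves(
  targets=[
    {"translation": [0, 0, 0.08], "twist": 0, "hand": 0},
    {"translation": [0, 0, 0.07], "twist": 0, "hand": 0},
    {"translation": [0, 0, 0.02], "twist": 0, "hand": 0},
    {"translation": [0, 0, 0], "twist": 0, "hand": 0},
    {"translation": [0, 0, 0], "twist": 0, "hand": 0},
  ],
)

```text
time: 32.55
tool_pos: [0.4991, 0.1619, 0.1133]
tool_rot: [0.0, 0.991, -0.131, 0.001]
contact_force: [-5.6, -3.5, 17.6]
gripper_width: 0.003
grasp_force: 8.9
```

>>> apply_moves(
  targets=[
    {"translation": [0, 0, -0.3], "twist": 0, "hand": 0},
    {"translation": [0, 0, -0.4], "twist": 0, "hand": 0},
    {"translation": [0, 0, -0.4], "twist": 0, "hand": 0},
    {"translation": [0, 0.4, -0.1], "twist": 0, "hand": 0},
    {"translation": [0, 0.4, 0], "twist": 0, "hand": 0},
    {"translation": [0, 0.4, 0], "twist": 0, "hand": 0},
    {"translation": [0, 0.4, 0], "twist": 0, "hand": 0},
    {"translation": [0, 0.4, 0], "twist": 0, "hand": 0},
  ],
)

```text
time: 33.35
tool_pos: [0.4449, -0.0321, 0.2288]
tool_rot: [-0.0, 0.991, -0.131, -0.001]
contact_force: [-0.5, -0.7, -0.0]
gripper_width: 0.002
grasp_force: 0.0
```

Run:
```python
from h import *
a=shot('scene');b=shot('top')
a=np.clip(a*1.6,0,255).astype(np.uint8);b=np.clip(b*1.6,0,255).astype(np.uint8)
a=cv2.resize(a[80:300,120:420],(409,300));b=cv2.resize(b[90:300,150:430],(391,293));b=np.vstack([b,np.zeros((7,391,3),np.uint8)])
c=cv2.resize(np.clip(grab_frame('scene')[120:230,220:370]*1.6,0,255).astype(np.uint8),(409,300))
d=cv2.resize(np.clip(grab_frame('scene')[250:400,100:300]*1.6,0,255).astype(np.uint8),(391,300))
cv2.imwrite('pics/f.png',np.vstack([np.hstack([a,b]),np.hstack([c,d])])[:,:,::-1])
```

```text
(no output)
```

View pics/f.png

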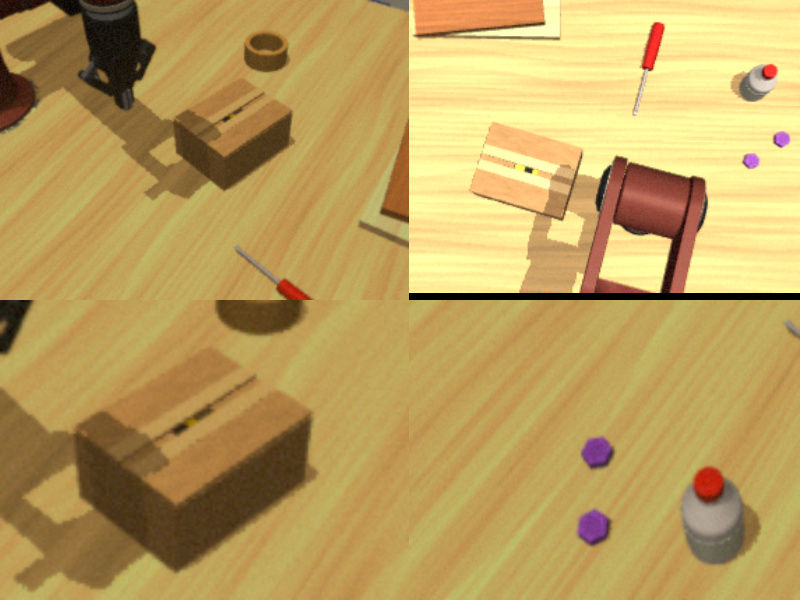

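The carton is closed flat with the side flaps over the end flaps. No black nuts are left on the bench, and the bystanders stand where they were.

```bash
python3 -c "
from plant import *
print(job_done())"
```

```text
the job is handed in; nothing more can be done
None
```

The job is handed in: both black nuts are in the tub, the lid is pressed home, the tub stands upright in the carton, and the end flaps then the side flaps are folded flat; the hand-in call gave no verdict.

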